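# Tray of loose standoffs onto the counting scale

### The job

The brass standoffs are to be counted by weight: pick up the open black tray that holds the two loose standoffs (not the empty tray), carry it level so that both stay inside, and set it down gently on the middle of the round pan of the scale.

Things in the scene. Friction and masses are not known exactly. Their poses are not given: they have to be found in the camera images.
- tray_center (a point): Centre, half-way up, of the loose tray to be carried: an open black box with upright sides, 92 mm long (its x axis) x 52 mm wide (y) x 36 mm high (z up), walls and floor 3 mm, 0.1 to 0.21 kg, standing on the bench, so this point is 18 mm above its underside. It can be gripped across its 52 mm width. It looks just like a second, empty tray elsewhere on the bench; only this one has standoffs in it.
- standoff_1: A loose brass hexagonal standoff lying in the tray: 12 mm across flats, 24 mm long, with an 8 mm long, 6 mm thick stud at one end; origin in the middle of the hexagonal part, x axis along it towards the stud. 0.02 kg.
- standoff_2: The second standoff in the tray, the same as the first.
- pan_top (a point): Centre of the top face of the scale's pan: a flat round steel pan of 123 mm diameter, its top 44 mm above the bench and level (z up), on a fixed grey bench scale 144 mm wide (y) that reaches 117 mm from this point towards its display and buttons (-x), and 70 mm to the other side. The pan does not move.

How it is judged:
By the outcome, as a careful person would: the job done as asked, in the order asked, and still so for the second after the job is handed in, with the robot touching nothing.
It also fails if it takes over 38 s, if anything falls off the work surface, if the arm or the gripper's body presses on something with over 40 N, if the wrist force passes 120 N, or if a joint passes its speed limit or range.

### The arm

A 6-joint arm with a two-finger parallel gripper is mounted at the origin on a cart in front of the work surface, level with it; the furniture and walls round the work are solid. World frame = base frame: x ahead of the robot, y to its left, z up, the work surface at z = 0. Lengths are in mm, angles in rad, forces in N, time in s.
With the tool pointing down it reaches from about 300 to 775 mm from the base axis. Payload 14.6 kg.
Tool frame: the origin (TCP) lies on the centre line of the jaws, within the pads' length; the fingertips stand 25 mm ahead of it and the grasp point (between the pads) lies 6 mm ahead of it; z points along the fingers, y is the line along which they close (so a half turn about z gives the same grasp; the last joint's range is limited). The gripper opens to 85 mm and grips with 20 to 120 N. Pads are 22 mm wide; open, the fingers measure 114 mm over their backs; the gripper's body (76 mm by 85 mm) begins 54 mm behind the grasp point. The pads swing forward as they close: fully open they stand 13 mm farther back than shut.
Start: joints at [-1.377, 0.3, 1.521, -0, 1.321, -0.067], TCP at [141.813, -531.393, 256.281] pointing down, gripper open.
Joint ranges: [-3.03, 3.03], [-0.79, 2.21], [0.23, 2.52], [-1.04, 4.18], [0, 3.07], [-2.55, 2.55]. Speed limits (rad/s): [2.22, 2.22, 2.57, 3.14, 3.14, 3.14].

### API

Orientations are given as [roll, pitch, yaw] about the fixed x, y, z axes, in that order (R = Rz(yaw) Ry(pitch) Rx(roll)).
In Python, from workcell import ctrl gives the robot as it stands.
- The arm moves only by the tool arm_command, never from a script. Its arguments are lists of equal length, an entry for each row: "gripper": the opening, from 0 (shut) to 1 (fully open); "translation": the shift along the world's x, y, z in m, a list of three; "twist": the turn about the world's z in rad. In form: {"gripper": [gripper, ...], "translation": [[tx, ty, tz], ...], "twist": [twist, ...]}. A call has 1 to 8 rows; each row shifts and turns the commanded pose from where the row before left it; what a row does not reach is not made up. A row lasts 1/10 s, in which the tool goes at most 50 mm and 8.59 degrees, less where a joint would pass 70% of its speed; a pose out of reach is approached as far as the arm can. A call with a gripper value outside its range is refused whole. The fingers move at their own pace and stop on an object; "squeeze" is the grip in N (left out, the last holds). Time passes only in rows, so rows that do not move let the fingers close. It gives the time, the measured TCP pose, the force, the opening and the grip force at its end, in the units of the state.
- ctrl.observe(): the state, without advancing time (a new reading comes with each control period).
- ctrl.get_image(name): name is "side" or "top"; returns the picture (400x640x3 uint8, red, green, blue); there is no depth.
- ctrl.camera_model(name): a dict with "vertical_fov" (degrees; the focal length in pixels is half the picture's height over the tangent of half this angle, whatever the lens; pixels are square), "cx", "cy" (the principal point, pixels), "dist" ([k1, k2, p1, p2, k3] as OpenCV has them; the pictures are not rectified), "position" and "rotation" of the camera in the world. Camera axes: x right, y up, looking along -z (the intrinsics and any distortion apply to the point x, -y, -z); pixel columns grow to the right and rows downward; lengths in mm; the calibration is good to about 2 mm. A picture is of the moment at which its call begins. camera_model takes no time and is no camera call.
- ctrl.close_job(): hands the job in; it is judged then, once.
Trained networks look in the newest picture that a camera, given by its name, has taken for a name from the list of things; names that differ only in an ending like _2 or _b are one class to them, and where a whole thing is asked for, a point or a joint stands for the part that bears it (a point fixed in the world has none). Each returns a list of dicts, best first, with "conf" (0 to 1); they miss things now and then, are a little off and sometimes report something else, mostly with a low value. They report only what shows in the picture. A call takes as long as a camera call.
- ctrl.outline_of(thing, camera): "pixels" (400x640 bool, what is visible of it).
- ctrl.pinpoint(thing, camera): "centre" ([x, y, z] in mm, in the coordinates of the camera as it stood for that picture, good to about 4 mm: a listed point, or the origin of a listed thing).
The state is a dict: "time": time; "joint_pos": joint angles; "dq": joint speeds; "joint_efforts": joint torques, N m; "ee_pos": TCP position; "ee_rot": TCP orientation; "contact_force": force on the tool from outside, world axes, zero at the start; "torque": the same for the moment, N m; "finger_gap": finger opening in mm; "finger_force": force on a finger pad.
Only numpy, scipy, OpenCV 4.12 (cv2) and the standard library are available. Lean on these libraries where they do the work, as an engineer would, in place of code of your own. Each camera call takes 0.05 s, during which the arm holds its last target. There are 200 camera calls.

## Working session

There is one attempt and no reset: what is moved stays moved. The work goes in short steps, Python scripts to look and compute and a tool call to move; the robot and the scene stay as the last step left them, time stands still between calls to the robot, and variables do not carry over. Pictures are saved under pics/ and viewed, at most 10 in all, crops included, and the job is handed in when it is done.

Besides the shell and the picture viewer there is one more tool, called after "Request:" as name(argument=value, ...), one argument or row to a line, values as JSON. arm_command: Moves the arm, as the interface text tells. Its arguments: {"type":"object","properties":{"gripper":{"type":"array","items":{"type":"number"}},"translation":{"type":"array","items":{"type":"array","items":{"type":"number"}}},"twist":{"type":"array","items":{"type":"number"}},"squeeze":{"type":"number"}},"required":["gripper","translation","twist"]}

```bash
mkdir -p pics; cat > h.py <<'E'
import numpy as np, cv2
from workcell import ctrl
def cam(n):
    m=ctrl.camera_model(n); f=200/np.tan(np.radians(m["vertical_fov"])/2)
    K=np.array([[f,0,m["cx"]],[0,f,m["cy"]],[0,0,1]]); return m,K,np.array(m["dist"],float),np.array(m["position"],float),np.array(m["rotation"],float).reshape(3,3)
def ray(n,uv,z):
    m,K,d,p,R=cam(n); q=cv2.undistortPoints(np.array(uv,float).reshape(-1,1,2),K,d).reshape(-1,2)
    D=np.c_[q[:,0],-q[:,1],-np.ones(len(q))]@R.T
    return p+D*((z-p[2])/D[:,2])[:,None]
def proj(n,P):
    m,K,d,p,R=cam(n); c=(np.atleast_2d(P)-p)@R*[1,-1,-1]
    return cv2.projectPoints(c,np.zeros(3),np.zeros(3),K,d)[0].reshape(-1,2)
def world(n,c):
    m,K,d,p,R=cam(n); return p+R@np.array(c)
E
python3 - <<'E'
from h import *
np.set_printoptions(precision=1,suppress=True)
for n in("side","top"):
    im=ctrl.get_image(n); cv2.imwrite(f"pics/{n}0.png",im[...,::-1])
    print(n,cam(n)[3])
    for t in("tray_center","standoff_1","pan_top"):
        for r in ctrl.pinpoint(t,n): 
            w=world(n,r["centre"]); print(t,round(r["conf"],2),w,proj(n,w))
print(ctrl.observe())
E
```

```text
Traceback (most recent call last):
  File "h.py", line 5, in cam
    K=np.array([[f,0,m["cx"]],[0,f,m["cy"]],[0,0,1]]); return m,K,np.array(m["dist"],float),np.array(m["position"],float),np.array(m["rotation"],float).reshape(3,3)
                                                                                                                          ~~~~~~~~~~~~~~~~~~~~~~~~~~~~~~~~~~~~~^^^^^
ValueError: cannot reshape array of size 3 into shape (3,3)
```

View pics/side0.png

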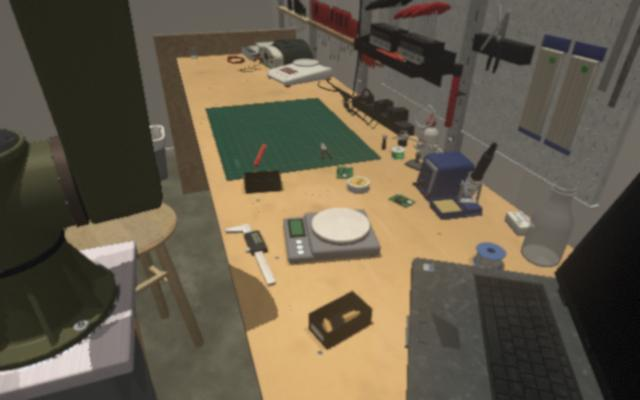

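The side view shows the loaded tray at about (340,320), the scale pan at (340,225) and the empty tray at (262,181). The camera rotation is given as rpy angles, so I'll fix the helper for that.

```bash
sed -i 's/np.array(m\["rotation"\],float).reshape(3,3)/Rotation.from_euler("xyz",m["rotation"]).as_matrix()/; 1a from scipy.spatial.transform import Rotation' h.py
python3 - <<'E'
from h import *
np.set_printoptions(precision=1,suppress=True)
for n in("side","top"):
    im=ctrl.get_image(n); cv2.imwrite(f"pics/{n}0.png",im[...,::-1])
    print(n,cam(n)[3])
    for t in("tray_center","standoff_1","pan_top"):
        for r in ctrl.pinpoint(t,n): 
            w=world(n,r["centre"]); print(t,round(r["conf"],2),w,proj(n,w))
print(ctrl.observe())
E
```

```text
side [ 278.5 -647.7  538.9]
tray_center 0.74 [ 474.4 -205.8   16.6] [[341.  320.5]]
standoff_1 0.56 [ 451.1 -211.8    9.3] [[328.8 329.9]]
standoff_1 0.45 [ 490.4 -195.4   11.3] [[347.5 315.9]]
pan_top 0.86 [562.2  20.4  44.5] [[340.4 222.5]]
top [ 382.5   47.  1298.1]
tray_center 0.86 [ 477.5 -200.3   19.5] [[416.5 219.5]]
standoff_1 0.46 [ 449.9 -206.1    4.4] [[417.7 230.5]]
standoff_1 0.44 [ 493.2 -197.2    8.5] [[414.5 213.8]]
pan_top 0.96 [564.6  22.3  40.6] [[331.3 183.7]]
{'time': 0.45, 'joint_pos': array([-1.4,  0.3,  1.5,  0. ,  1.3, -0.1]), 'dq': array([-0., -0.,  0.,  0., -0., -0.]), 'joint_efforts': array([ -0. , -54.3, -36.2,  -0. ,   0. ,   0. ]), 'ee_pos': array([ 141.8, -531.4,  256.2]), 'ee_rot': array([-3.1, -0. ,  0.3]), 'contact_force': array([-0.4, -0.1,  0.3]), 'torque': array([0., 0., 0.]), 'finger_force': 0.0, 'finger_gap': 85.47106977108912}
```

View pics/top0.png

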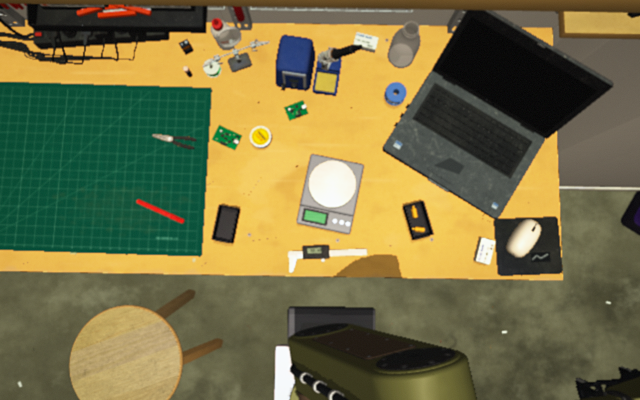

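The top view shows the loaded tray (two brass pieces) at (417,220), the pan at (331,184) and the empty tray at (227,223). Next I'll fit the tray's pose to its outlines in both views and the pan's centre to its outline.

```bash
cat > fit.py <<'E'
from h import *
from scipy.optimize import minimize
def fit_tray(x0,names=("top","side"),z0=0,new=True):
    """x,y,yaw of the tray by silhouette overlap; yaw of the 92 mm axis"""
    ms=[]
    for n in names:
        if new: ctrl.get_image(n)
        o=[r for r in ctrl.outline_of("tray_center",n)]
        o=min(o,key=lambda r:np.hypot(*(np.argwhere(r["pixels"]).mean(0)[::-1]-proj(n,[x0[0],x0[1],z0+18])[0])))
        ms.append((n,o["pixels"],o["conf"]))
    def cost(p,ms=ms):
        c,s=np.cos(p[2]),np.sin(p[2]); P=[[p[0]+c*a-s*b,p[1]+s*a+c*b,z] for a in(-46,46) for b in(-26,26) for z in(z0,z0+36)]
        t=0
        for n,m,_ in ms:
            h=cv2.convexHull(proj(n,P).astype(np.float32)).reshape(-1,2)
            S=8; big=np.zeros((400,640),np.uint8); 
            ys,xs=np.nonzero(m); a,b=xs.min()-15,ys.min()-15; w,hh=np.ptp(xs)+30,np.ptp(ys)+30
            g=np.zeros((hh*S,w*S),np.uint8); cv2.fillConvexPoly(g,np.round((h+.5-[a,b])*S).astype(np.int32),1)
            mm=cv2.resize(m[b:b+hh,a:a+w].astype(np.uint8),(w*S,hh*S),interpolation=cv2.INTER_NEAREST)
            t+=1-(g&mm).sum()/(g|mm).sum()
        return t
    out={}
    for k,sel in [("both",ms)]+[(m[0],[m]) for m in ms]:
        r=min((minimize(cost,[x0[0],x0[1],y],args=(sel,),method="Nelder-Mead",options=dict(initial_simplex=np.array([x0[0],x0[1],y])+np.array([[0,0,0],[8,0,.1],[0,8,-.1],[-5,-5,.2]]))) for y in (np.arange(-3,5)*np.pi/8 if x0[2] is None else [x0[2]])),key=lambda r:r.fun)
        out[k]=(r.x.round(3),round(r.fun,3))
    return out
E
python3 - <<'E'
from fit import *
for k,v in fit_tray([476,-203,None]).items(): print(k,v)
for n in("top","side"):
    m=max(ctrl.outline_of("pan_top",n),key=lambda r:r["conf"]); px=m["pixels"].astype(np.uint8)
    c=max(cv2.findContours(px,0,1)[0],key=len).reshape(-1,2)
    w=ray(n,c,44)[:,:2]; (e,d,_)=cv2.fitEllipse(w.astype(np.float32)); print(n,m["conf"],px.sum(),np.round(e,1),np.round(d,1), (w.min(0)+w.max(0))/2)
s=ctrl.observe();print(s["ee_rot"],s["finger_gap"])
E
```

```text
Traceback (most recent call last):
  File "fit.py", line 24, in fit_tray
    r=min((minimize(cost,[x0[0],x0[1],y],args=(sel,),method="Nelder-Mead",options=dict(initial_simplex=np.array([x0[0],x0[1],y])+np.array([[0,0,0],[8,0,.1],[0,8,-.1],[-5,-5,.2]]))) for y in (np.arange(-3,5)*np.pi/8 if x0[2] is None else [x0[2]])),key=lambda r:r.fun)
  File "fit.py", line 24, in <genexpr>
    r=min((minimize(cost,[x0[0],x0[1],y],args=(sel,),method="Nelder-Mead",options=dict(initial_simplex=np.array([x0[0],x0[1],y])+np.array([[0,0,0],[8,0,.1],[0,8,-.1],[-5,-5,.2]]))) for y in (np.arange(-3,5)*np.pi/8 if x0[2] is None else [x0[2]])),key=lambda r:r.fun)
           ~~~~~~~~^^^^^^^^^^^^^^^^^^^^^^^^^^^^^^^^^^^^^^^^^^^^^^^^^^^^^^^^^^^^^^^^^^^^^^^^^^^^^^^^^^^^^^^^^^^^^^^^^^^^^^^^^^^^^^^^^^^^^^^^^^^^^^^^^^^^^^^^^^^^^^^^^^^^^^^^^^^^^^^^^
  File "fit.py", line 15, in cost
    h=cv2.convexHull(proj(n,P).astype(np.float32)).reshape(-1,2)
                     ~~~~^^^^^
  File "h.py", line 12, in proj
    m,K,d,p,R=cam(n); c=(np.atleast_2d(P)-p)@R*[1,-1,-1]
              ~~~^^^
  File "h.py", line 5, in cam
    m=ctrl.camera_model(n); f=200/np.tan(np.radians(m["vertical_fov"])/2)
ValueError: time passes only in moves, steps and waits
```

```bash
sed -i 's/^def cam/from functools import cache\n@cache\ndef cam/' h.py
python3 - <<'E'
from fit import *
for k,v in fit_tray([476,-203,None]).items(): print(k,v)
for n in("top","side"):
    m=max(ctrl.outline_of("pan_top",n),key=lambda r:r["conf"]); px=m["pixels"].astype(np.uint8)
    c=max(cv2.findContours(px,0,1)[0],key=len).reshape(-1,2)
    w=ray(n,c,44)[:,:2]; (e,d,_)=cv2.fitEllipse(w.astype(np.float32)); print(n,m["conf"],px.sum(),np.round(e,1),np.round(d,1), (w.min(0)+w.max(0))/2)
s=ctrl.observe();print(s["time"],s["ee_rot"],s["finger_gap"])
E
```

```text
both (array([ 4.74510e+02, -2.01048e+02,  2.75000e-01]), np.float64(0.424))
top (array([ 4.77903e+02, -2.00638e+02,  2.90000e-01]), np.float64(0.268))
side (array([ 4.73561e+02, -2.01491e+02,  2.78000e-01]), np.float64(0.125))
top 0.64 3842 [540.   27.4] [158.4 214.4] [540.92669908  27.39160086]
side 0.82 4274 [529.9  -7. ] [181.5 214.9] [527.5081771  -10.47935225]
0.95 [3.14158987e+00 5.29063148e-06 2.60805713e-01] 85.42065024173634
```

The `pan_top` outline covers the whole scale, so I'll segment the bright pan myself. I'll also use the convex hull of the tray masks.

```bash
sed -i 's/        ms.append((n,o\["pixels"\],o\["conf"\]))/        hm=np.zeros((400,640),np.uint8); pts=np.argwhere(cv2.morphologyEx(o["pixels"].astype(np.uint8),cv2.MORPH_OPEN,np.ones((3,3))))[:,::-1].astype(np.int32)\n        cv2.fillConvexPoly(hm,cv2.convexHull(pts),1); ms.append((n,hm,o["conf"]))/' fit.py
python3 - <<'E'
from fit import *
for k,v in fit_tray([476,-203,.28]).items(): print(k,v)
vis=[]
for n in("top","side"):
    im=ctrl.get_image(n); hsv=cv2.cvtColor(im,cv2.COLOR_RGB2HSV)
    o=max(ctrl.outline_of("pan_top",n),key=lambda r:r["conf"])["pixels"]
    g=cv2.cvtColor(im,cv2.COLOR_RGB2GRAY); t,_=cv2.threshold(g[o].reshape(-1,1),0,255,cv2.THRESH_OTSU)
    px=((g>t)&o).astype(np.uint8); px=cv2.morphologyEx(px,cv2.MORPH_OPEN,np.ones((5,5)))
    c=max(cv2.findContours(px,0,1)[0],key=cv2.contourArea).reshape(-1,2); c=cv2.convexHull(c).reshape(-1,2)
    w=ray(n,c,44)[:,:2]; (e,d,_)=cv2.fitEllipse(w.astype(np.float32)); print(n,t,np.round(e,1),np.round(d,1))
    v=im.copy(); a=.28; R=np.array([[np.cos(a),-np.sin(a)],[np.sin(a),np.cos(a)]])
    S=6 if n=="top" else 4
    x,y=(290,140) if n=="top" else (270,190)
    W,H=(160,110) if n=="top" else (160,165)
    v=cv2.resize(v[y:y+H,x:x+W],None,fx=S*.8,fy=S*.8,interpolation=cv2.INTER_CUBIC);
    for z in(0,36):
        P=np.c_[np.array([[46,26],[-46,26],[-46,-26],[46,-26]])@R.T+[476,-201],np.full(4,z)]
        cv2.polylines(v,[np.round((proj(n,P)+.5-[x,y])*S*.8).astype(int).astype(np.int32)],True,(255,0,0))
    th=np.linspace(0,6.28,60); P=np.c_[563.5+61.5*np.cos(th),21.5+61.5*np.sin(th),np.full(60,44)]
    cv2.polylines(v,[np.round((proj(n,P)+.5-[x,y])*S*.8).astype(np.int32)],True,(255,0,0))
    cv2.imwrite(f"pics/{n}1.png",v[...,::-1])
E
```

```text
both (array([ 4.74439e+02, -2.01394e+02,  2.73000e-01]), np.float64(0.111))
top (array([ 4.75639e+02, -2.01893e+02,  2.70000e-01]), np.float64(0.07))
side (array([ 4.73640e+02, -2.01394e+02,  2.81000e-01]), np.float64(0.026))Traceback (most recent call last):
  File "<stdin>", line 6, in <module>
ValueError: max() iterable argument is empty
```

```bash
python3 - <<'E'
from fit import *
for n in("top","side"):
    im=ctrl.get_image(n)
    th=np.linspace(0,6.28,60); cp=lambda r,z=44:np.c_[563.5+r*np.cos(th),21.5+r*np.sin(th),np.full(60,z)]
    o=np.zeros((400,640),np.uint8); cv2.fillPoly(o,[proj(n,cp(78)).astype(np.int32)],1); o=o>0
    g=im[...,2]; t,_=cv2.threshold(g[o].reshape(-1,1),0,255,cv2.THRESH_OTSU)
    px=cv2.morphologyEx(((g>t)&o).astype(np.uint8),cv2.MORPH_OPEN,np.ones((5,5)))
    c=cv2.convexHull(max(cv2.findContours(px,0,1)[0],key=cv2.contourArea)).reshape(-1,2)
    w=ray(n,c,44)[:,:2]; (e,d,_)=cv2.fitEllipse(w.astype(np.float32)); print(n,t,np.round(e,1),np.round(d,1))
    a=.275; R=np.array([[np.cos(a),-np.sin(a)],[np.sin(a),np.cos(a)]])
    S,x,y,W,H=(4.8,290,140,160,110) if n=="top" else (3.4,270,190,160,165)
    v=cv2.resize(im[y:y+H,x:x+W],None,fx=S,fy=S,interpolation=cv2.INTER_CUBIC)
    for P in [np.c_[np.array([[46,26],[-46,26],[-46,-26],[46,-26]])@R.T+[474.5,-201.5],np.full(4,z)] for z in(0,36)]+[cp(61.5)]:
        cv2.polylines(v,[np.round((proj(n,P)+.5-[x,y])*S).astype(np.int32)],True,(255,0,0))
    cv2.imwrite(f"pics/{n}1.png",v[...,::-1])
E
```

```text
top 189.0 [565.   20.8] [120.9 121.2]
side 151.0 [561.6  20.5] [120.4 121.5]
```

View pics/top1.png

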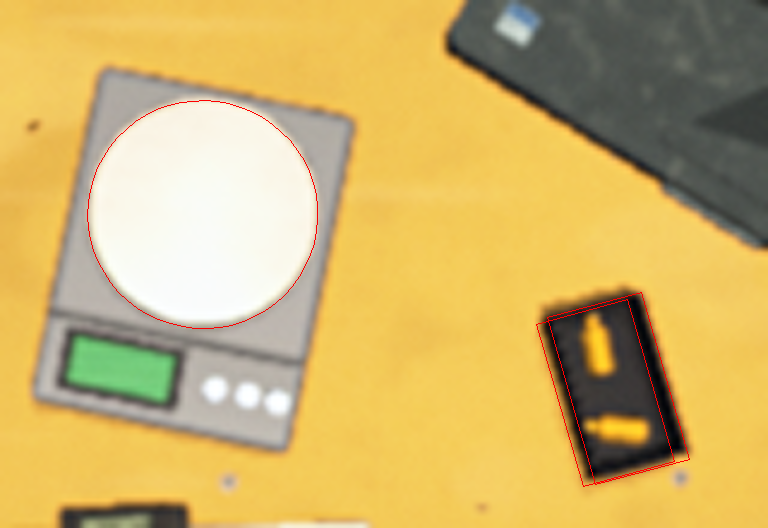

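View pics/side1.png

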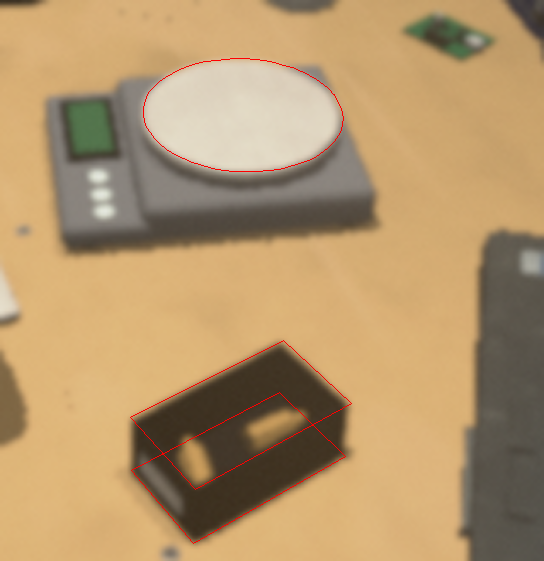

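The fits agree with the pictures. The tray is at about (475,-202) with yaw 0.275, and the pan centre is at about (563.3,20.7) with a measured diameter of about 121 mm (123 given). I'll approach above the tray.

Request:
arm_command(
  gripper=[1, 1, 1, 1, 1, 1, 1, 1],
  translation=[
    [0.015, 0.015, 0],
    [0.028, 0.028, 0],
    [0.03, 0.03, 0],
    [0.03, 0.03, 0],
    [0.03, 0.03, 0],
    [0.03, 0.03, 0],
    [0.03, 0.03, 0],
    [0.03, 0.03, 0],
  ],
  twist=[0.014, 0, 0, 0, 0, 0, 0, 0],
)

```text
time: 2.15
ee_pos: [365.8, -307.0, 256.5]
ee_rot: [3.141, -0.0, 0.275]
contact_force: [0.1, -0.5, 0.7]
finger_gap: 85.3
finger_force: 0.0
```

Request:
arm_command(
  gripper=[1, 1, 1, 1, 1, 1, 1, 1],
  translation=[
    [0.03, 0.03, 0],
    [0.03, 0.03, 0],
    [0.03, 0.028, 0],
    [0.02, 0.018, 0],
    [0, 0, -0.02],
    [0, 0, -0.03],
    [0, 0, -0.03],
    [0, 0, 0],
  ],
  twist=[0, 0, 0, 0, 0, 0, 0, 0],
)

```text
time: 2.95
ee_pos: [473.5, -201.6, 173.1]
ee_rot: [-3.137, 0.004, 0.275]
contact_force: [0.2, -0.9, 0.6]
finger_gap: 85.3
finger_force: 0.0
```

Request:
arm_command(
  gripper=[1, 1, 1, 1, 1, 1, 1, 1],
  translation=[
    [0, 0, -0.025],
    [0, 0, -0.03],
    [0, 0, -0.03],
    [0, 0, -0.02],
    [0, 0, -0.015],
    [0, 0, -0.008],
    [0, 0, 0],
    [0, 0, 0],
  ],
  twist=[0, 0, 0, 0, 0, 0, 0, 0],
)

```text
time: 3.75
ee_pos: [475.4, -202.7, 49.4]
ee_rot: [3.141, -0.001, 0.275]
contact_force: [-0.6, 0.8, 0.7]
finger_gap: 85.2
finger_force: 0.0
```

```bash
python3 - <<'E'
from fit import *
im=ctrl.get_image("side"); cv2.imwrite("pics/side2.png",cv2.resize(im[200:400,240:460],None,fx=2.9,fy=2.9,interpolation=cv2.INTER_CUBIC)[...,::-1])
s=ctrl.observe(); print(s["ee_pos"],s["ee_rot"],s["contact_force"])
E
```

```text
[ 475.3824266  -202.70725809   49.50258655] [ 3.14046558e+00 -1.25072867e-03  2.74749104e-01] [ 0.5829517   0.02333435 -0.55454731]
```

View pics/side2.png

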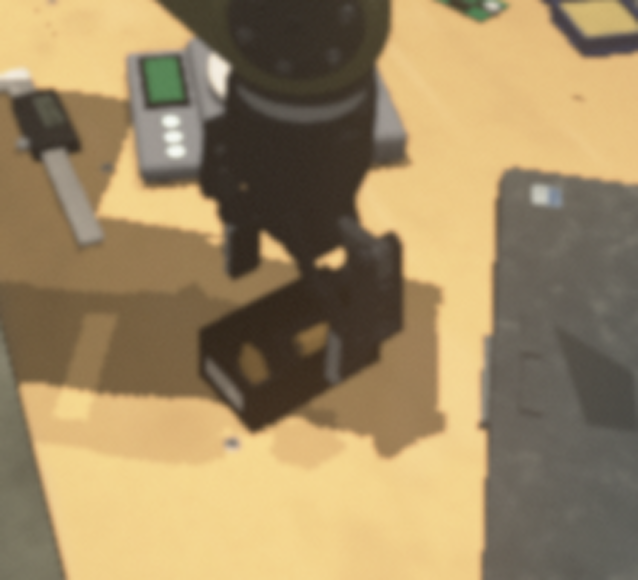

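The side view shows one finger behind the tray, ending at about (240,270) in the crop, and one in front of it, ending at about (335,375). I'll check these against the projected fingertips.

```bash
python3 - <<'E'
from fit import *
a=.275
for s in(1,-1):
  for r in (43,57):
    for w in(-11,11):
      P=[475.4-np.sin(a)*s*r+np.cos(a)*w,-202.7+np.cos(a)*s*r+np.sin(a)*w,37]
      print(s,r,w,((proj("side",P)[0]-[240,200])*2.9).round())
E
```

```text
1 43 -11 [233. 281.]
1 43 11 [264. 266.]
1 57 -11 [219. 267.]
1 57 11 [250. 252.]
-1 43 -11 [327. 378.]
-1 43 11 [359. 360.]
-1 57 -11 [344. 396.]
-1 57 11 [376. 377.]
```

The fingers straddle the tray as computed. I'll descend and close gently.

Request:
arm_command(
  gripper=[1, 1, 1, 0.4, 0.4, 0.4, 0.4, 0.4],
  translation=[
    [0, 0, -0.01],
    [0, 0, -0.008],
    [0, 0, 0],
    [0, 0, 0],
    [0, 0, 0],
    [0, 0, 0],
    [0, 0, 0],
    [0, 0, 0],
  ],
  twist=[0, 0, 0, 0, 0, 0, 0, 0],
  squeeze=30,
)

```text
time: 4.6
ee_pos: [475.0, -202.5, 30.7]
ee_rot: [3.141, -0.001, 0.275]
contact_force: [-1.5, -0.4, 4.5]
finger_gap: 51.3
finger_force: 32.4
```

Request:
arm_command(
  gripper=[0.4, 0.4, 0.4, 0.4],
  translation=[
    [0, 0, 0],
    [0, 0, 0],
    [0, 0, 0],
    [0, 0, 0],
  ],
  twist=[0, 0, 0, 0],
  squeeze=30,
)

```text
time: 5.0
ee_pos: [475.0, -202.5, 30.6]
ee_rot: [3.141, -0.0, 0.275]
contact_force: [-1.9, 0.5, 5.4]
finger_gap: 51.7
finger_force: 32.5
```

Request:
arm_command(
  gripper=[0.4, 0.4, 0.4, 0.4, 0.4, 0.4, 0.4, 0.4],
  translation=[
    [0, 0, 0],
    [0, 0, 0.003],
    [0, 0, 0.007],
    [0, 0, 0.01],
    [0, 0, 0.01],
    [0, 0, 0.006],
    [0, 0, 0.003],
    [0, 0, 0],
  ],
  twist=[0, 0, 0, 0, 0, 0, 0, 0],
  squeeze=45,
)

```text
time: 5.8
ee_pos: [475.0, -202.4, 69.8]
ee_rot: [3.141, -0.001, 0.275]
contact_force: [1.2, 0.8, -2.1]
finger_gap: 51.6
finger_force: 47.2
```

```bash
python3 - <<'E'
from fit import *
im=ctrl.get_image("side"); cv2.imwrite("pics/side3.png",cv2.resize(im[200:400,240:460],None,fx=2.9,fy=2.9,interpolation=cv2.INTER_CUBIC)[...,::-1])
s=ctrl.observe(); print(s["ee_pos"],s["ee_rot"],s["contact_force"],s["finger_gap"])
E
```

```text
[ 474.78845232 -202.35813469   69.3367483 ] [ 3.14152404e+00 -9.15753974e-05  2.74800200e-01] [ 0.15874096 -0.00750776 -2.15454255] 51.37913922128654
```

View pics/side3.png

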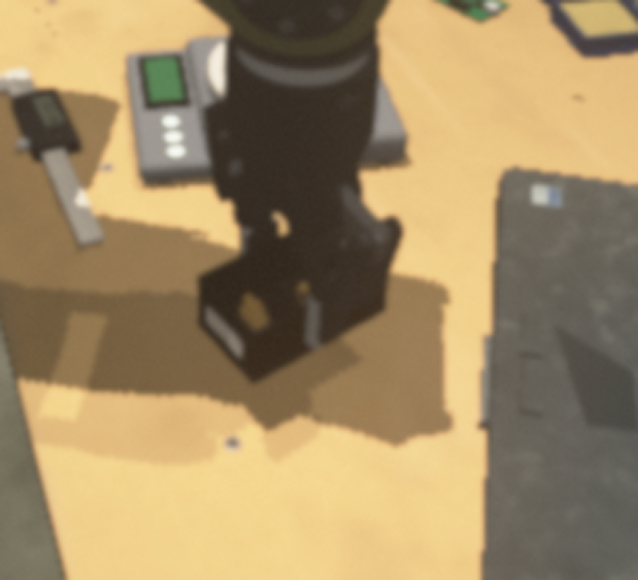

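The tray is clear of the bench, level, and weighs about 0.22 kg. One standoff shows at (253,310) in the crop and the other partly at (302,287). Next I'll raise it further and carry it smoothly to the pan.

Request:
arm_command(
  gripper=[0.4, 0.4, 0.4, 0.4, 0.4, 0.4, 0.4, 0.4],
  translation=[
    [0, 0, 0.004],
    [0, 0, 0.008],
    [0, 0, 0.011],
    [0, 0, 0.01],
    [0.001, 0.002, 0.007],
    [0.002, 0.004, 0.004],
    [0.003, 0.008, 0.001],
    [0.005, 0.012, 0],
  ],
  twist=[0, 0, 0, 0, 0, 0, 0, 0],
)

```text
time: 6.65
ee_pos: [486.0, -175.7, 114.2]
ee_rot: [-3.141, 0.0, 0.274]
contact_force: [-0.1, -0.3, -2.4]
finger_gap: 51.7
finger_force: 47.2
```

Request:
arm_command(
  gripper=[0.4, 0.4, 0.4, 0.4, 0.4, 0.4, 0.4, 0.4],
  translation=[
    [0.006, 0.015, 0],
    [0.006, 0.016, 0],
    [0.006, 0.016, 0],
    [0.006, 0.016, 0],
    [0.006, 0.016, 0],
    [0.006, 0.016, 0],
    [0.006, 0.016, 0],
    [0.006, 0.016, 0],
  ],
  twist=[0, 0, 0, 0, 0, 0, 0, 0],
)

```text
time: 7.45
ee_pos: [533.9, -47.6, 113.8]
ee_rot: [-3.141, 0.001, 0.275]
contact_force: [0.1, 0.8, -1.6]
finger_gap: 51.4
finger_force: 47.2
```

Request:
arm_command(
  gripper=[0.4, 0.4, 0.4, 0.4, 0.4, 0.4, 0.4, 0.4],
  translation=[
    [0.006, 0.016, 0],
    [0.006, 0.015, 0],
    [0.006, 0.013, 0],
    [0.005, 0.011, 0],
    [0.003, 0.008, 0],
    [0.002, 0.005, 0],
    [0.001, 0.002, 0],
    [0, 0, 0],
  ],
  twist=[0, 0, 0, 0, 0, 0, 0, 0],
)

```text
time: 8.25
ee_pos: [562.8, 20.5, 114.3]
ee_rot: [3.142, 0.0, 0.275]
contact_force: [-1.0, -0.5, -2.1]
finger_gap: 51.1
finger_force: 47.2
```

Request:
arm_command(
  gripper=[0.4, 0.4, 0.4, 0.4, 0.4, 0.4, 0.4, 0.4],
  translation=[
    [0, 0, -0.004],
    [0, 0, -0.008],
    [0, 0, -0.009],
    [0, 0, -0.007],
    [0, 0, -0.004],
    [0, 0, -0.002],
    [0, 0, -0.001],
    [0, 0, 0],
  ],
  twist=[0, 0, 0, 0, 0, 0, 0, 0],
)

```text
time: 9.05
ee_pos: [562.9, 20.6, 79.4]
ee_rot: [3.142, -0.0, 0.275]
contact_force: [0.3, -0.2, -3.1]
finger_gap: 50.9
finger_force: 47.2
```

Request:
arm_command(
  gripper=[0.4, 0.4, 0.4, 0.4],
  translation=[
    [0, 0, -0.001],
    [0, 0, -0.001],
    [0, 0, -0.001],
    [0, 0, 0],
  ],
  twist=[0, 0, 0, 0],
)

```text
time: 9.45
ee_pos: [562.8, 20.6, 76.2]
ee_rot: [-3.142, 0.0, 0.275]
contact_force: [0.5, 0.1, -2.2]
finger_gap: 51.5
finger_force: 47.2
```

Request:
arm_command(
  gripper=[0.4, 0.4, 0.4, 0.4],
  translation=[
    [0, 0, -0.0005],
    [0, 0, -0.0005],
    [0, 0, -0.0005],
    [0, 0, 0],
  ],
  twist=[0, 0, 0, 0],
)

```text
time: 9.85
ee_pos: [562.8, 20.6, 74.7]
ee_rot: [-3.142, 0.0, 0.275]
contact_force: [-0.4, -0.2, -2.0]
finger_gap: 51.5
finger_force: 47.2
```

```bash
python3 - <<'E'
from fit import *
im=ctrl.get_image("side"); cv2.imwrite("pics/side4.png",cv2.resize(im[140:300,240:440],None,fx=3.2,fy=3.2,interpolation=cv2.INTER_CUBIC)[...,::-1])
s=ctrl.observe(); print(s["ee_pos"],s["contact_force"],s["torque"])
E
```

```text
[562.80192421  20.60709901  74.75540329] [ 0.41490192 -0.89570634 -2.03415258] [-0.02331291  0.03741732 -0.03921867]
```

View pics/side4.png

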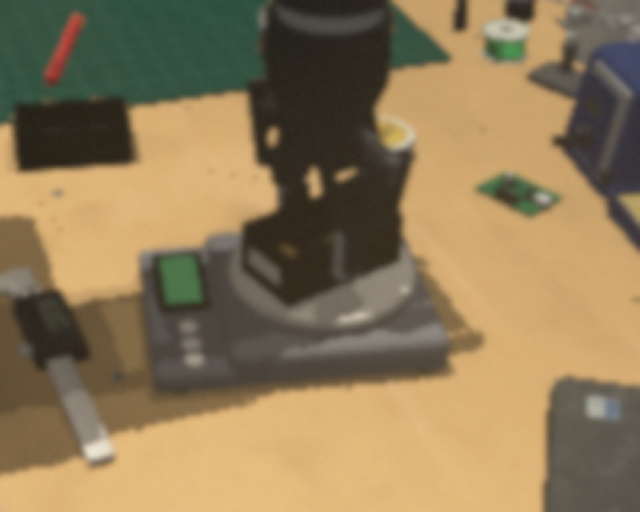

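The tray hangs just above the middle of the pan, at about (320,255) in the crop. I'll creep down to contact.

Request:
arm_command(
  gripper=[0.4, 0.4, 0.4],
  translation=[
    [0, 0, -0.0005],
    [0, 0, -0.0005],
    [0, 0, 0],
  ],
  twist=[0, 0, 0],
)

```text
time: 10.2
ee_pos: [562.9, 20.6, 74.5]
ee_rot: [3.142, -0.0, 0.275]
contact_force: [-4.6, -0.7, 7.8]
finger_gap: 51.5
finger_force: 48.5
```

Contact. I'll ease off, drop the grip to 20 N, then open in small steps.

Request:
arm_command(
  gripper=[0.4, 0.4, 0.62, 0.64, 0.66, 0.69, 0.72, 0.75],
  translation=[
    [0, 0, 0.0005],
    [0, 0, 0],
    [0, 0, 0],
    [0, 0, 0],
    [0, 0, 0],
    [0, 0, 0],
    [0, 0, 0],
    [0, 0, 0],
  ],
  twist=[0, 0, 0, 0, 0, 0, 0, 0],
  squeeze=20,
)

```text
time: 11.0
ee_pos: [562.8, 20.6, 74.3]
ee_rot: [-3.142, 0.0, 0.275]
contact_force: [0.1, 0.2, 0.3]
finger_gap: 64.1
finger_force: 0.0
```

Request:
arm_command(
  gripper=[0.82, 0.9, 1, 1, 1, 1],
  translation=[
    [0, 0, 0],
    [0, 0, 0],
    [0, 0, 0],
    [0, 0, 0],
    [0, 0, 0],
    [0, 0, 0],
  ],
  twist=[0, 0, 0, 0, 0, 0],
)

```text
time: 11.6
ee_pos: [562.8, 20.6, 74.3]
ee_rot: [-3.142, -0.0, 0.275]
contact_force: [-0.3, 0.5, -0.3]
finger_gap: 85.3
finger_force: 0.0
```

Released. I'll rise straight up, then back away so the top camera has a clear view.

Request:
arm_command(
  gripper=[1, 1, 1, 1, 1, 1, 1, 1],
  translation=[
    [0, 0, 0.005],
    [0, 0, 0.015],
    [0, 0, 0.025],
    [0, 0, 0.03],
    [0, 0, 0.03],
    [0, 0, 0.03],
    [0, 0, 0.025],
    [0, 0, 0],
  ],
  twist=[0, 0, 0, 0, 0, 0, 0, 0],
)

```text
time: 12.4
ee_pos: [563.8, 20.6, 239.3]
ee_rot: [3.139, -0.007, 0.275]
contact_force: [1.1, -0.6, -0.3]
finger_gap: 85.2
finger_force: 0.0
```

Request:
arm_command(
  gripper=[1, 1, 1, 1, 1, 1, 1, 1],
  translation=[
    [-0.01, -0.015, 0],
    [-0.02, -0.03, 0],
    [-0.02, -0.03, 0],
    [-0.02, -0.03, 0],
    [-0.02, -0.03, 0],
    [-0.02, -0.03, 0],
    [-0.01, -0.02, 0],
    [0, 0, 0],
  ],
  twist=[0, 0, 0, 0, 0, 0, 0, 0],
)

```text
time: 13.2
ee_pos: [441.6, -166.1, 234.7]
ee_rot: [3.141, -0.0, 0.272]
contact_force: [0.2, -0.4, 0.9]
finger_gap: 85.5
finger_force: 0.0
```

```bash
python3 - <<'E'
from fit import *
ims=[ctrl.get_image(n) for n in("top","side")]
a=cv2.resize(ims[0][130:240,270:400],(640,542),interpolation=cv2.INTER_CUBIC)[:300*542//542+200,:]
cv2.imwrite("pics/fin.png",np.hstack([cv2.resize(ims[0][140:240,280:380],(400,400),interpolation=cv2.INTER_CUBIC),cv2.resize(ims[1][170:290,270:390],(400,400),interpolation=cv2.INTER_CUBIC)])[...,::-1])
try:
    for k,v in fit_tray([563,20.6,.275],z0=44,new=False).items(): print(k,v)
except Exception as e: print(e)
for n in("top","side"):
    for r in ctrl.pinpoint("standoff_1",n): print(n,round(r["conf"],2),world(n,r["centre"]).round(1))
s=ctrl.observe(); print(s["time"],s["ee_pos"])
E
```

```text
both (array([5.62724e+02, 2.14610e+01, 2.68000e-01]), np.float64(0.144))
top (array([5.65592e+02, 2.18520e+01, 2.80000e-01]), np.float64(0.055))
side (array([5.60738e+02, 2.17750e+01, 2.89000e-01]), np.float64(0.031))
top 0.59 [538.3  18.2  52.5]
top 0.37 [582.   27.   53.3]
13.5 [ 443.12099322 -163.69401892  234.29567641]
```

View pics/fin.png

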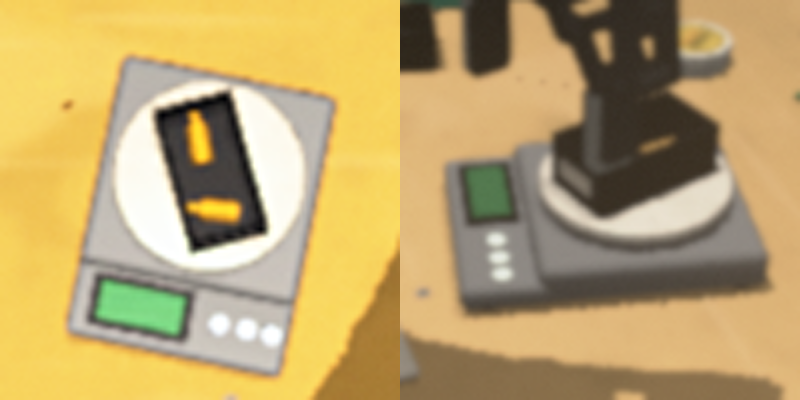

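The tray sits in the middle of the pan, within about 2 mm. Both standoffs are inside, at (200,138) and (215,210) in the left half, and the gripper is clear. I'll hand the job in.

```bash
python3 -c "
from workcell import ctrl; print(ctrl.close_job())"
```

```text
the job is handed in; nothing more can be done
None
```

The tray with both standoffs is on the middle of the scale pan, within about 2 mm by the camera fit; the gripper is clear and the job was handed in at about 13.5 s.

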